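# Mount a toroidal transformer on its bolt

### The job

Assemble the toroidal transformer's mounting stack on the plate with the tall bolt: the large rubber pad lies lowest, flat on the plate, then the copper-wound toroid, then the small rubber pad, and the steel clamp washer on top, each threaded over the bolt and lying flat on the one below. Leave the short-bolt plate empty, and do not disturb the tape roll and the ferrule tin.

Things in the scene. Friction and masses are not known exactly. Their poses are not given: they have to be found in the camera images.
- mount_tall: The target: a square aluminium plate 80 x 80 x 8 mm, fixed on the bench mat, with an upright 10 mm steel bolt in its centre that rises 60 mm above the plate (bolt tip 68 mm above the mat; its last 7 mm taper to 4.4 mm across). The origin is at mat level (the underside) on the bolt's axis, z up; it may stand at any yaw. A soldering iron (27 mm high, fixed) lies on the mat between the robot and the right-hand plate, at least 50 mm from either bolt.
- mount_short: A second fixed plate just like the first (80 x 80 x 8 mm, origin at the underside on the bolt's axis) but with a bolt that rises only 28 mm above the plate (tip 36 mm above the mat). It is to stay empty. The two plates change places from start to start.
- pad_large: Large black rubber pad: a flat ring 62 mm across, 8 mm thick, with an 18 mm hole, lying flat on the mat. Origin at the centre of its underside, z up. It goes lowest, flat on the tall-bolt plate (its underside then 8 mm above the mat).
- toroid: Toroidal transformer: a copper-wound ring with three pale tape bands, 62 mm across, 28 mm high, with a 24 mm hole, about 0.4 kg, lying flat on the mat. Origin at the centre of its underside, z up. It goes on the large pad (underside then 16 mm above the mat).
- pad_small: Small black rubber pad: a flat ring 48 mm across, 8 mm thick, with an 18 mm hole, lying flat on the mat. Origin at the centre of its underside, z up. It goes on the toroid (underside then 44 mm above the mat).
- clamp_washer: Steel clamp washer: a bright flat ring 56 mm across, 6 mm thick, with an 18 mm hole and two low raised circles on its top face, lying flat on the mat. Origin at the centre of its underside, z up. It goes on top, on the small pad (underside then 52 mm above the mat).
- tape_roll: A roll of black insulating tape with a cardboard core, 66 mm across, 19 mm high, loose; a bystander to be left where it lies. Origin at the centre of its underside.
- ferrule_tin: A round white tin with a blue label on its lid, 62 mm across, 24 mm high, loose; a bystander to be left where it lies. Origin at the centre of its underside.
Things that resemble listed ones, but are neither listed nor needed, are in the scene too. What is shaped like the pad_small but green or red is not meant.

How it is judged:
By the outcome, as a careful person would: the job done as asked, in the order asked, and still so for the second after the job is handed in, with the robot touching nothing.
It also fails if it takes over 104 s, if anything falls off the work surface, if the arm or the gripper's body presses on something with over 40 N, if the wrist force passes 120 N, or if a joint passes its speed limit or range.

### The arm

A 6-joint arm with a two-finger parallel gripper is mounted at the origin on a cart in front of the work surface, level with it; the furniture and walls round the work are solid. World frame = base frame: x ahead of the robot, y to its left, z up, the work surface at z = 0. Lengths are in m, angles in rad, forces in N, time in s.
With the tool pointing down it reaches from about 0.35 to 0.975 m from the base axis. Payload 4.9 kg.
Tool frame: the origin (TCP) lies midway between the tips of the shut fingers; the grasp point (between the pads) lies 19 mm behind it; z points along the fingers, y is the line along which they close (so a half turn about z gives the same grasp; the last joint's range is limited). The gripper opens to 85 mm and grips with 20 to 120 N. Pads are 22 mm wide; open, the fingers measure 114 mm over their backs; the gripper's body (76 mm by 85 mm) begins 54 mm behind the grasp point. The pads swing forward as they close: fully open they stand 13 mm farther back than shut.
Start: joints at [1.065, 0.053, 1.613, -0, 1.476, -0.119], TCP at [0.236, 0.579, 0.231] pointing down, gripper open.
Joint ranges: [-3.01, 3.01], [-1.01, 2.22], [0.06, 2.58], [-1.02, 4.17], [0.09, 2.62], [-3.14, 3.14]. Speed limits (rad/s): [2.57, 2.57, 3.14, 3.14, 3.14, 3.14].

### API

Orientations are given as a unit quaternion [w, x, y, z].
In Python, from plant import state, grab_frame, camera_info, job_done, spot_in, masks_of, pinpoint gives the robot as it stands.
- The arm moves only by the shell command python3 -m handwheel 'ROWS' [OPENING]. ROWS is JSON, a list that holds one entry, the list of rows, each a list of 6 numbers: the shift along the world's x, y, z in m, then the turn, a rotation vector about the world's x, y, z in degrees. In form: [[[tx, ty, tz, ax, ay, az], ...]]. A call has 1 to 20 rows; each row shifts and turns the commanded pose from where the row before left it; what a row does not reach is not made up. A row lasts 1/12 s, in which the tool goes at most 41.7 mm and 7.16 degrees, less where a joint would pass 70% of its speed; a pose out of reach is approached as far as the arm can. A call is refused whole if a number of a shift passes 0.0417 or a number of a turn 7.16, either way. A call with a gripper value outside its range is refused whole. OPENING is the opening, from 0 (shut) to 1 (fully open), set as the call begins (- or left out, the last holds). The fingers move at their own pace and stop on an object; the grip force is fixed at half the most. Time passes only in rows, so rows that do not move let the fingers close. It gives the time, the measured TCP pose, the force, the opening and the grip force at its end, in the units of the state.
- state(): the state, without advancing time (a new reading comes with each control period).
- grab_frame(name): name is "side" or "top" or "wrist"; returns (picture, depth): 480x640x3 uint8, blue, green, red; 480x640 float32, m along the optical axis (not along the pixel's ray), 0 where there is no reading.
- camera_info(name): a dict with "fx", "fy", "cx", "cy" (pixels), "T" (4x4, takes a point from camera to world coordinates). Camera axes: x right, y up, looking along -z (the intrinsics and any distortion apply to the point x, -y, -z); pixel columns grow to the right and rows downward; lengths in m; the calibration is good to about 2 mm. A picture is of the moment at which its call begins: read the wrist's pose just before it. camera_info takes no time and is no camera call; for the wrist camera it gives the pose at the moment of the call.
- job_done(): hands the job in; it is judged then, once.
Trained networks look in the newest picture that a camera, given by its name, has taken for a name from the list of things; names that differ only in an ending like _2 or _b are one class to them, and where a whole thing is asked for, a point or a joint stands for the part that bears it (a point fixed in the world has none). Each returns a list of dicts, best first, with "conf" (0 to 1); they miss things now and then, are a little off and sometimes report something else, mostly with a low value. They report only what shows in the picture. A call takes as long as a camera call. They do not tell look-alikes from the thing itself.
- spot_in(camera, thing): "box" ([left, top, width, height] in pixels, round what is visible of it).
- masks_of(camera, thing): "region" (480x640 bool, what is visible of it) and "box" ([left, top, width, height] in pixels, round what is visible of it).
- pinpoint(camera, thing): "position" ([column, row] in pixels: a listed point, or the origin of a listed thing).
The state is a dict: "time": time; "joint_pos": joint angles; "joint_vel": joint speeds; "joint_efforts": joint torques, N m; "tool_pos": TCP position; "tool_rot": TCP orientation; "contact_force": force on the tool from outside, world axes, zero at the start; "ft_torque": the same for the moment, N m; "gripper_width": opening from 0.0 (shut) to 1.0 (fully open); "grasp_force": force on a finger pad.
Only numpy, scipy, OpenCV 4.12 (cv2) and the standard library are available. Lean on these libraries where they do the work, as an engineer would, in place of code of your own. Each camera call takes 0.05 s, during which the arm holds its last target. There are 200 camera calls.

## Working session

There is one attempt and no reset: what is moved stays moved. The work goes in short steps, Python scripts to look and compute and a shell command to move; the robot and the scene stay as the last step left them, time stands still between calls to the robot, and variables do not carry over. Pictures are saved under pics/ and viewed, at most 14 in all, crops included, and the job is handed in when it is done.

```bash
ls; mkdir -p pics; cat > h.py <<'E'
import numpy as np, cv2
from plant import *
def w(cam,u,v,d,info=None):
    i=info or camera_info(cam)
    p=np.array([(u-i['cx'])/i['fx']*d,-(v-i['cy'])/i['fy']*d,-d,1.0])
    return (np.array(i['T'])@p)[:3]
def onz(cam,u,v,z,info=None):
    i=info or camera_info(cam); T=np.array(i['T'])
    r=T[:3,:3]@np.array([(u-i['cx'])/i['fx'],-(v-i['cy'])/i['fy'],-1.0]); o=T[:3,3]
    return o+r*(z-o[2])/r[2]
E
python3 - <<'E'
from h import *
for c in ('top','side'):
    p,d=grab_frame(c); cv2.imwrite(f'pics/{c}0.png',p); np.save(f'{c}0.npy',d)
    i=camera_info(c); print(c,{k:(np.round(v,3).tolist()) for k,v in i.items()})
for t,h in [('mount_tall',0),('mount_short',0),('pad_large',.008),('toroid',.028),('pad_small',.008),('clamp_washer',.006),('tape_roll',.019),('ferrule_tin',.024)]:
    for m in masks_of('top',t):
        b=m['box']; ys,xs=np.nonzero(m['region']); (c,r)=cv2.minEnclosingCircle(np.c_[xs,ys].astype(np.float32))
        print(t,round(m['conf'],2),np.round(b),np.round(c),np.round(onz('top',c[0],c[1],h),3),round(r,1))
print(state())
E
```

```text
pics
top {'fx': 567.164, 'fy': 567.164, 'cx': 317.389, 'cy': 235.244, 'T': [[-0.01, 0.996, -0.086, 0.47], [-1.0, -0.011, -0.005, -0.044], [-0.005, 0.086, 0.996, 1.148], [0.0, 0.0, 0.0, 1.0]]}
side {'fx': 463.561, 'fy': 463.561, 'cx': 321.227, 'cy': 241.61, 'T': [[0.96, 0.182, -0.214, 0.337], [-0.281, 0.579, -0.766, -0.794], [-0.016, 0.795, 0.607, 0.637], [0.0, 0.0, 0.0, 1.0]]}
mount_tall 0.75 [225. 266.  48.  55.] [248. 292.] [0.455 0.103 0.   ] 27.6
pad_large 0.71 [442. 296.  34.  32.] [459. 310.] [ 0.416 -0.321  0.008] 15.9
pad_large 0.44 [343. 216.  25.  24.] [354. 226.] [ 0.585 -0.113  0.008] 12.2
toroid 0.75 [141. 208.  33.  32.] [158. 225.] [0.591 0.277 0.028] 17.6
pad_small 0.7 [388. 243.  25.  23.] [399. 255.] [ 0.527 -0.203  0.008] 11.6
pad_small 0.67 [379. 142.  24.  24.] [388. 156.] [ 0.73  -0.185  0.008] 11.5
pad_small 0.6 [344. 217.  23.  21.] [354. 226.] [ 0.586 -0.114  0.008] 11.7
pad_small 0.55 [292. 241.  28.  25.] [306. 250.] [ 0.538 -0.016  0.008] 11.7
clamp_washer 0.67 [153. 296.  30.  32.] [167. 311.] [0.42  0.263 0.006] 14.4
tape_roll 0.8 [255. 192.  31.  32.] [
[... 228 characters left out ...]
498004e+00,  5.27332302e-02,  1.61295533e+00, -1.41746563e-05,
        1.47601259e+00, -1.19035540e-01]), 'joint_vel': array([ 2.66879654e-04, -1.52457583e-03, -2.71706427e-05, -3.25805957e-04,
       -2.03620817e-03,  7.28288970e-04]), 'joint_efforts': array([-8.52340577e-05, -3.93214989e+01, -3.70027184e+01, -1.09213681e-04,
        1.31192151e-03,  1.35000480e-06]), 'tool_pos': array([0.23575664, 0.57877923, 0.23124986]), 'tool_rot': array([-9.96092191e-06,  1.92186504e-01,  9.81358418e-01, -5.37928462e-05]), 'contact_force': array([ 1.70714561, -0.33415456,  0.06119688]), 'ft_torque': array([ 0.02250646,  0.04423147, -0.0308988 ]), 'grasp_force': 0.0, 'gripper_width': 0.9985150118194166}
```

```bash
python3 - <<'E'
import cv2
p=cv2.imread('pics/top0.png'); cv2.imwrite('pics/top0c.png',cv2.resize(p[110:350,110:490],(798,504),interpolation=cv2.INTER_CUBIC))
E
```

```text
(no output)
```

View pics/top0c.png

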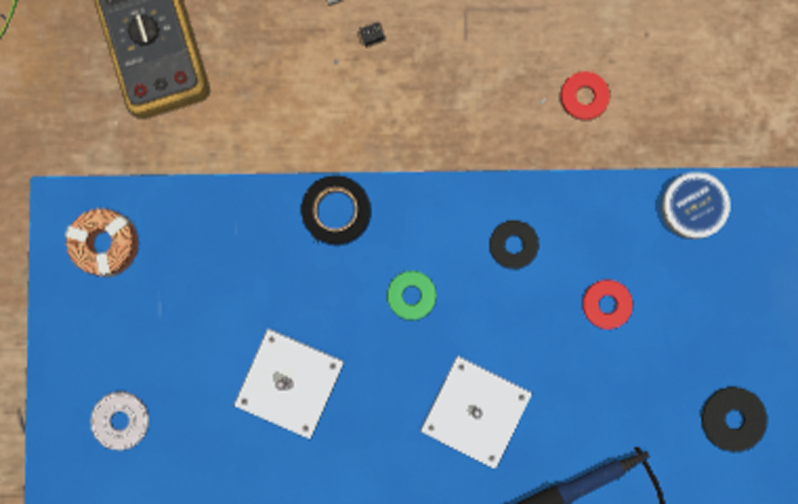

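View pics/side0.png

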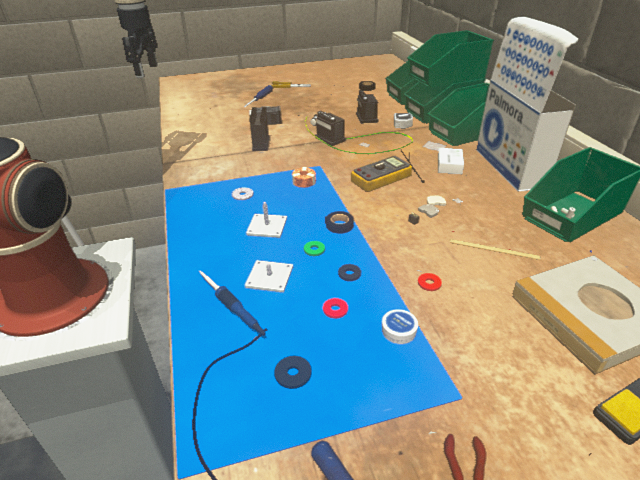

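The top view shows the taller bolt on the left plate (crop 285,380); the side view agrees (bolt at 266,212). The toroid is at crop (102,242), the washer at (120,420), the large pad at (734,420) and the small black pad at (514,245). The green and red rings are decoys. I'll look at the bolt with the wrist camera on the way to the pad.

```bash
R="[0.0165,-0.0366,0,0,0,0]"; python3 -m handwheel '[[[0.0165,-0.0366,0,0,0,0],[0.0165,-0.0366,0,0,0,0],[0.0165,-0.0366,0,0,0,0],[0.0165,-0.0366,0,0,0,0],[0.0165,-0.0366,0,0,0,0],[0.0165,-0.0366,0,0,0,0],[0.0165,-0.0366,0,0,0,0],[0.0165,-0.0366,0,0,0,0],[0.0165,-0.0366,0,0,0,0],[0.0165,-0.0366,0,0,0,0],[0.0165,-0.0366,0,0,0,0],[0.0165,-0.0366,0,0,0,0],[0.0165,-0.0366,0,0,0,0],[0,0,0,0,0,0],[0,0,0,0,0,0],[0,0,0,0,0,0]]]' 0.82
cat >> h.py <<'E'
def look(name):
    i=camera_info('wrist'); s=state(); p,d=grab_frame('wrist'); cv2.imwrite(f'pics/{name}.png',p); np.save(f'{name}.npy',d)
    import pickle; pickle.dump((i,s),open(f'{name}.pkl','wb')); return i,s,p,d
E
python3 - <<'E'
from h import *
i,s,p,d=look('w1'); print(s['tool_pos'],s['tool_rot'],i['fx'],i['cx'],i['cy'],np.round(i['T'],3).tolist())
for m in masks_of('wrist','mount_tall'): print(m['conf'],m['box'])
for m in pinpoint('wrist','mount_tall'): print(m, onz('wrist',*m['position'],0,i))
E
```

```text
time: 1.83
tool_pos: [0.4501, 0.1032, 0.2313]
tool_rot: [-0.0, 0.193, 0.981, 0.0]
contact_force: [-0.4, 1.2, 0.1]
gripper_width: 0.821
grasp_force: 0.0
[0.45013786 0.10315089 0.23131648] [-1.36731942e-04  1.92506311e-01  9.81295702e-01  2.17134325e-04] 405.0820801968154 317.7604980209148 240.90019295577048 [[0.379, -0.876, -0.299, 0.372], [0.926, 0.359, 0.12, 0.134], [0.002, -0.322, 0.947, 0.374], [0.0, 0.0, 0.0, 1.0]]
0.85 [276.3, 159.7, 89.1, 82.8]
```

View pics/w1.png

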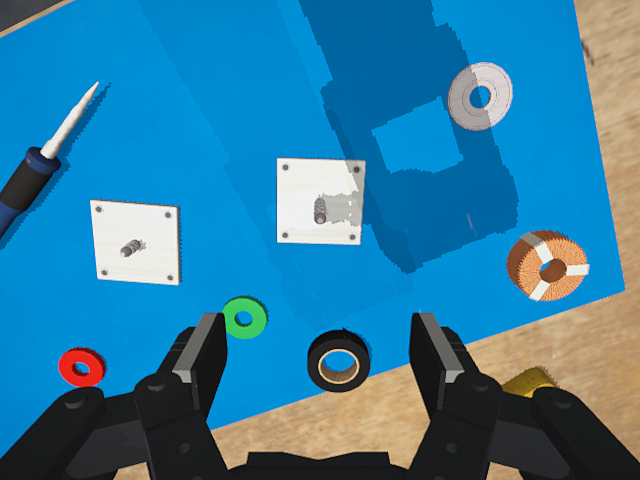

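Wrist view: target plate with screws around (285..356, 167..236) and bolt base near (320,200); the other plate at (137,242). I'll confirm which bolt is tall from depth, and get precise positions.

```bash
python3 - <<'E'
from h import *
import pickle
i,s=pickle.load(open('w1.pkl','rb')); d=np.load('w1.npy')
v,u=np.mgrid[0:480,0:640]
T=np.array(i['T']); P=np.stack([(u-i['cx'])/i['fx']*d,-(v-i['cy'])/i['fy']*d,-d],-1)@T[:3,:3].T+T[:3,3]
for n,(a,b,c,e) in {'L':(276,159,366,244),'R':(90,200,181,286)}.items():
    Q=P[b:e,a:c].reshape(-1,3); ok=d[b:e,a:c].ravel()>0; Q=Q[ok]
    print(n,'zmax',Q[:,2].max(),'plate',np.median(Q[:,2]))
    for lo in (.015,.025,.035,.045,.055,.062):
        q=Q[(Q[:,2]>lo)&(Q[:,2]<lo+.01)]; print(lo,len(q),q.mean(0).round(4) if len(q) else '')
    pl=Q[abs(Q[:,2]-np.median(Q[:,2]))<.002]; (c0,sz,an)=cv2.minAreaRect(pl[:,:2].astype(np.float32)*1000); print(c0,sz,an)
def ring(n,box,z):
    a,b,c,e=box; Q=P[b:e,a:c].reshape(-1,3); Q=Q[(d[b:e,a:c].ravel()>0)&(Q[:,2]>z-.003)&(Q[:,2]<z+.004)]
    c0,r=cv2.minEnclosingCircle(Q[:,:2].astype(np.float32)*1000); print(n,c0,r,len(Q))
ring('washer',(440,55,520,135),.006); ring('toroid',(500,222,595,310),.028)
E
```

```text
L zmax 0.06919537558150385 plate 0.007562059982190061
0.015 28 [0.4496 0.1046 0.02  ]
0.025 34 [0.4498 0.1046 0.0303]
0.035 31 [0.4498 0.1048 0.0401]
0.045 37 [0.4495 0.1042 0.05  ]
0.055 98 [0.4516 0.1038 0.0611]
0.062 92 [0.4527 0.1034 0.0651]
(453.6481628417969, 103.50605010986328) (79.22162628173828, 80.00873565673828) 65.92301177978516
R zmax 0.03599104480978005 plate 0.007101516826575227
0.015 71 [ 0.4235 -0.0714  0.0201]
0.025 110 [ 0.4235 -0.0731  0.0302]
0.035 12 [ 0.424  -0.0752  0.0355]
0.045 0 
0.055 0 
0.062 0 
(424.3597717285156, -75.1409912109375) (80.67462158203125, 80.88068389892578) 63.15724563598633
washer (420.1604309082031, 265.0543212890625) 28.053552627563477 3123
toroid (589.9697875976562, 280.3219299316406) 32.6916389465332 2976
```

```bash
python3 -m handwheel '[[[-0.003,-0.0395,-0.005,0,0,0],[-0.003,-0.0395,-0.005,0,0,0],[-0.003,-0.0395,-0.005,0,0,0],[-0.003,-0.0395,-0.005,0,0,0],[-0.003,-0.0395,-0.005,0,0,0],[-0.003,-0.0395,-0.005,0,0,0],[-0.003,-0.0395,-0.005,0,0,0],[-0.003,-0.0395,-0.005,0,0,0],[-0.003,-0.0395,-0.005,0,0,0],[-0.003,-0.0395,-0.005,0,0,0],[-0.004,-0.0295,-0.02,0,0,0],[0,0,-0.02,0,0,0],[0,0,0,0,0,0],[0,0,0,0,0,0]]]'
python3 - <<'E'
from h import *
i,s,p,d=look('w2'); print(s['tool_pos'])
for m in masks_of('wrist','pad_large'):
    ys,xs=np.nonzero(m['region']); Q=np.array([w('wrist',a,b,d[b,a],i) for a,b in zip(xs,ys) if d[b,a]>0])
    Q=Q[Q[:,2]>.005]
    (c0,r)=cv2.minEnclosingCircle(Q[:,:2].astype(np.float32)*1000); print(m['conf'],m['box'],c0,r,np.median(Q[:,2]))
E
```

```text
time: 3.15
tool_pos: [0.4161, -0.3198, 0.1399]
tool_rot: [-0.001, 0.191, 0.981, 0.001]
contact_force: [0.5, -0.6, -0.4]
gripper_width: 0.817
grasp_force: 0.0
[ 0.41605474 -0.31978693  0.13994556]
0.97 [271.6, 185.4, 86.7, 82.9] (414.76934814453125, -320.8524169921875) 30.790868759155273 0.0075451818366403245
0.69 [589.8, 29.5, 49.3, 134.4] (413.2230224609375, -97.88333129882812) 42.145057678222656 0.007884062662871727
```

View pics/w2.png

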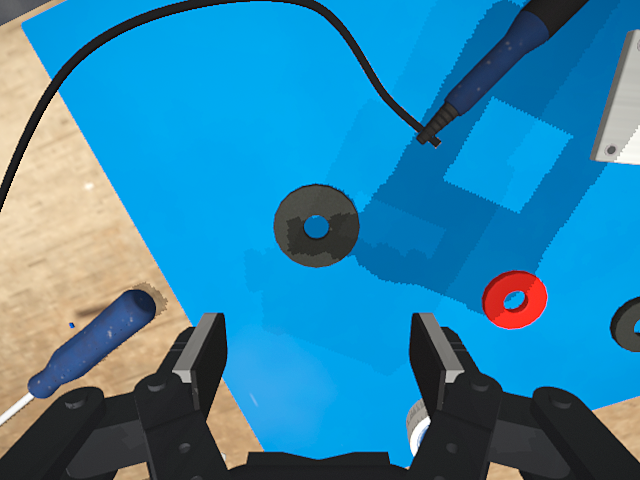

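The pad is at (316,226), 1-2 mm off my estimate; the way down is clear (iron and cable far right and above). I'll descend.

```bash
python3 -m handwheel '[[[-0.0013,-0.001,-0.035,0,0,0],[0,0,-0.035,0,0,0],[0,0,-0.035,0,0,0],[0,0,-0.02,0,0,0],[0,0,-0.01,0,0,0],[0,0,-0.005,0,0,0],[0,0,0,0,0,0]]]'
python3 -m handwheel '[[[0,0,-0.002,0,0,0],[0,0,-0.001,0,0,0],[0,0,0,0,0,0]]]'
python3 -m handwheel '[[[0,0,-0.001,0,0,0],[0,0,-0.001,0,0,0],[0,0,0,0,0,0]]]'
python3 - <<'E'
from h import *
i,s,p,d=look('w3')
E
```

```text
time: 3.83
tool_pos: [0.4157, -0.3223, 0.002]
tool_rot: [0.0, 0.192, 0.981, -0.0]
contact_force: [-0.6, 0.3, -0.0]
gripper_width: 0.816
grasp_force: 0.0
time: 4.08
tool_pos: [0.4159, -0.3233, -0.0002]
tool_rot: [0.001, 0.192, 0.981, -0.001]
contact_force: [-0.7, -0.1, -0.4]
gripper_width: 0.82
grasp_force: 0.0
time: 4.33
tool_pos: [0.415, -0.3226, -0.0036]
tool_rot: [0.0, 0.192, 0.981, -0.0]
contact_force: [0.1, -0.2, -0.6]
gripper_width: 0.822
grasp_force: 0.0
```

View pics/w3.png

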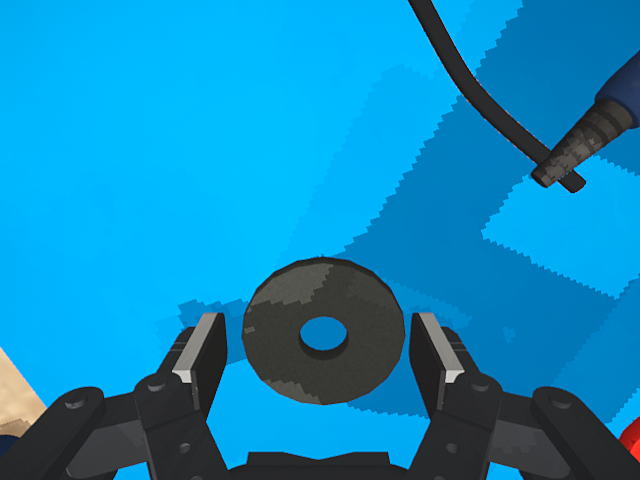

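```bash
python3 - <<'E'
from h import *
import pickle
i,s=pickle.load(open('w3.pkl','rb')); d=np.load('w3.npy')
for u,v in [(215,318),(205,320),(425,318),(435,320),(220,322),(417,322),(212,330),(430,330)]: print(u,v,w('wrist',u,v,d[v,u],i).round(4))
v,u=np.mgrid[255:410,240:408]
Q=np.array([w('wrist',a,b,d[b,a],i) for a,b in zip(u.ravel(),v.ravel())]); Q=Q[Q[:,2]>.005]
print(cv2.minEnclosingCircle(Q[:,:2].astype(np.float32)*1000),np.median(Q[:,2]))
E
```

```text
215 318 [ 0.3902 -0.3525  0.0117]
205 320 [ 0.3888 -0.3551  0.0137]
425 318 [ 0.4182 -0.2836  0.012 ]
435 320 [ 0.4193 -0.2807  0.0136]
220 322 [ 0.3931 -0.3524  0.0099]
417 322 [ 0.4184 -0.2868  0.0125]
212 330 [ 0.3902 -0.3512  0.0205]
430 330 [ 0.4179 -0.284   0.0202]
((390.5015563964844, -312.03729248046875), 57.155799865722656) 0.007585799353921313
```

```bash
python3 -m handwheel '[[[0,0,-0.0025,0,0,0],[0,0,-0.002,0,0,0],[0,0,0,0,0,0]]]'
python3 -m handwheel '[[[0,0,0,0,0,0],[0,0,0,0,0,0],[0,0,0,0,0,0],[0,0,0,0,0,0],[0,0,0,0,0,0]]]' 0.6
```

```text
time: 4.63
tool_pos: [0.4152, -0.3228, -0.0077]
tool_rot: [0.0, 0.192, 0.981, -0.0]
contact_force: [-1.5, 0.5, 5.2]
gripper_width: 0.824
grasp_force: 2.6
time: 5.05
tool_pos: [0.4167, -0.3242, -0.0046]
tool_rot: [0.001, 0.192, 0.981, -0.001]
contact_force: [-4.2, 3.7, 18.6]
gripper_width: 0.689
grasp_force: 72.2
```

```bash
python3 -m handwheel '[[[0,0,0.005,0,0,0],[0,0,0.02,0,0,0],[0,0,0.035,0,0,0],[0,0,0.035,0,0,0],[0.0035,0.0385,0.012,0,0,0],[0.0035,0.0385,0.01,0,0,0],[0.0035,0.0385,0.01,0,0,0],[0.0035,0.0385,0,0,0,0],[0.0035,0.0385,0,0,0,0],[0.0035,0.0385,0,0,0,0],[0.0035,0.0385,0,0,0,0],[0.0035,0.0385,0,0,0,0],[0.0035,0.0385,0,0,0,0],[0.0035,0.0385,0,0,0,0],[0.003,0.0385,0,0,0,0],[0,0,0,0,0,0],[0,0,0,0,0,0]]]'
python3 - <<'E'
from h import *
i,s,p,d=look('w4'); print(s['tool_pos'],s['tool_rot'])
for m in masks_of('wrist','pad_large')[:2]:
    ys,xs=np.nonzero(m['region']); Q=np.array([w('wrist',a,b,d[b,a],i) for a,b in zip(xs,ys) if d[b,a]>0])
    z=np.median(Q[:,2]); print(m['conf'],m['box'],z); Q=Q[abs(Q[:,2]-z)<.004]
    print(cv2.minEnclosingCircle(Q[:,:2].astype(np.float32)*1000), np.percentile(Q[:,2],[2,50,98]))
    A=np.c_[Q[:,:2]-Q[:,:2].mean(0),np.ones(len(Q))]; print(np.linalg.lstsq(A,Q[:,2],rcond=None)[0])
E
```

```text
time: 6.47
tool_pos: [0.4524, 0.1028, 0.1183]
tool_rot: [-0.0, 0.19, 0.982, -0.0]
contact_force: [-1.1, -0.6, -0.2]
gripper_width: 0.682
grasp_force: 64.5
[0.4524378  0.1027987  0.11834786] [-4.14417115e-04  1.90008920e-01  9.81782249e-01 -2.31252511e-04]
0.57 [238.7, 253.5, 155.9, 153.4] 0.13047581098038985
((450.1702575683594, 102.7600326538086), 31.3171443939209) [0.1281719  0.13049598 0.13164921]
[0.0034638  0.00078389 0.13041621]
```

View pics/w4.png

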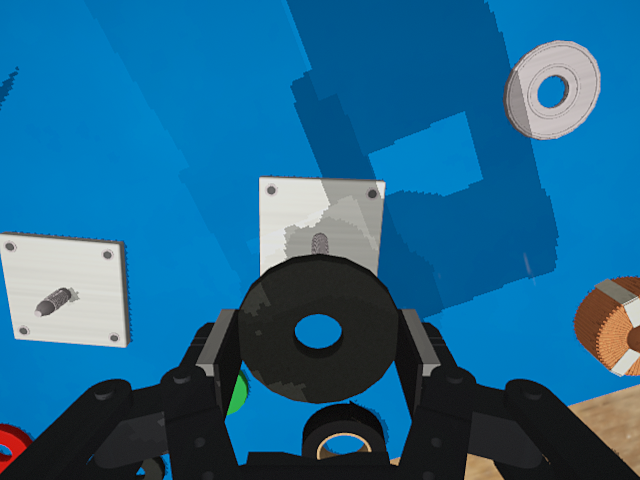

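Pad is held level with its hole centre at about (450.2, 102.8) mm, so it needs +3 mm x and +0.7 mm y to sit over the bolt.

```bash
python3 -m handwheel '[[[0.003,0.0007,-0.02,0,0,0],[0,0,-0.015,0,0,0],[0,0,-0.015,0,0,0],[0,0,-0.01,0,0,0],[0,0,0,0,0,0],[0,0,0,0,0,0]]]'
python3 -m handwheel '[[[0,0,-0.015,0,0,0],[0,0,-0.015,0,0,0],[0,0,-0.01,0,0,0],[0,0,-0.008,0,0,0],[0,0,-0.004,0,0,0],[0,0,0,0,0,0],[0,0,0,0,0,0]]]'
```

```text
time: 7.07
tool_pos: [0.4556, 0.1008, 0.0584]
tool_rot: [-0.001, 0.193, 0.981, -0.0]
contact_force: [-0.8, 0.3, -0.6]
gripper_width: 0.688
grasp_force: 64.5
time: 7.65
tool_pos: [0.4563, 0.1017, 0.0072]
tool_rot: [0.0, 0.192, 0.981, 0.0]
contact_force: [-0.3, 0.3, 0.6]
gripper_width: 0.681
grasp_force: 64.5
```

```bash
python3 -m handwheel '[[[0,0,-0.002,0,0,0],[0,0,-0.0015,0,0,0],[0,0,0,0,0,0]]]'
python3 -m handwheel '[[[0,0,0,0,0,0],[0,0,0,0,0,0],[0,0,0,0,0,0],[0,0,0,0,0,0],[0,0,0.01,0,0,0],[0,0,0.03,0,0,0],[0,0,0.04,0,0,0],[0,0,0.03,0,0,0],[-0.003,0,0.02,0,0,0],[0,0,0,0,0,0],[0,0,0,0,0,0]]]' 0.85
python3 - <<'E'
from h import *
i,s,p,d=look('w5'); print(s['tool_pos'])
v,u=np.mgrid[160:420,230:410]; T=np.array(i['T']); dd=d[160:420,230:410]
P=(np.stack([(u-i['cx'])/i['fx']*dd,-(v-i['cy'])/i['fy']*dd,-dd],-1)@T[:3,:3].T+T[:3,3]).reshape(-1,3)
Q=P[(abs(P[:,2]-.016)<.003)&(np.hypot(P[:,0]-.453,P[:,1]-.1035)<.05)]; print(len(Q),np.median(Q[:,2]),cv2.minEnclosingCircle(Q[:,:2].astype(np.float32)*1000))
E
```

```text
time: 7.9
tool_pos: [0.4563, 0.1017, 0.0035]
tool_rot: [0.0, 0.192, 0.981, 0.0]
contact_force: [-0.1, 0.8, 0.4]
gripper_width: 0.685
grasp_force: 64.6
time: 8.82
tool_pos: [0.4541, 0.1018, 0.1355]
tool_rot: [0.002, 0.192, 0.981, 0.001]
contact_force: [-0.3, 0.8, -1.3]
gripper_width: 0.852
grasp_force: 0.0
[0.45405648 0.1018063  0.13550533]
5267 0.015561877287827042 ((453.78143310546875, 102.05486297607422), 30.954999923706055)
```

View pics/w5.png

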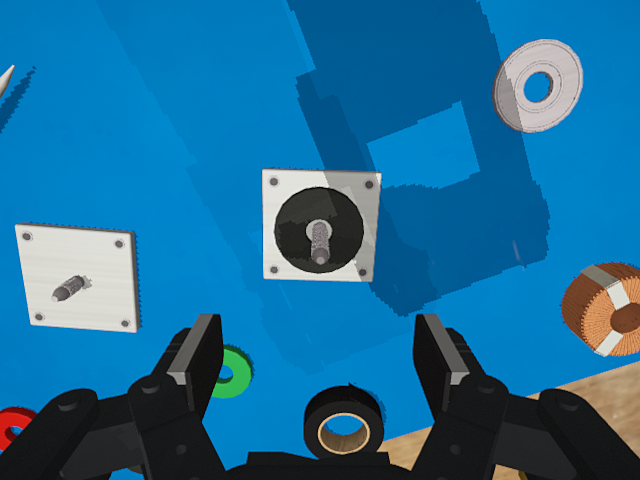

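Pad lies flat and threaded over the bolt at (319,230), top at 15.6 mm. Next the toroid.

```bash
python3 -m handwheel '[[[0.0227,0.0297,0,0,0,0],[0.0227,0.0297,0,0,0,0],[0.0227,0.0297,0,0,0,0],[0.0227,0.0297,0,0,0,0],[0.0227,0.0297,0,0,0,0],[0.0227,0.0297,0,0,0,0],[0,0,0,0,0,0],[0,0,0,0,0,0],[0,0,0,0,0,0]]]' 0.93
cat >> h.py <<'E'
def ringfit(name,thing,ztop=None,tol=.004):
    i,s,p,d=look(name); print('tcp',s['tool_pos'].round(4))
    for m in masks_of('wrist',thing)[:2]:
        ys,xs=np.nonzero(m['region']); Q=np.array([w('wrist',a,b,d[b,a],i) for a,b in zip(xs,ys) if d[b,a]>0])
        z=ztop or np.median(Q[:,2]); Q=Q[abs(Q[:,2]-z)<tol]
        if len(Q)<50: continue
        c,r=cv2.minEnclosingCircle(Q[:,:2].astype(np.float32)*1000)
        A=np.c_[Q[:,:2]-Q[:,:2].mean(0),np.ones(len(Q))]
        print(round(m['conf'],2),np.round(m['box']),'c',np.round(c,1),'r',round(r,1),'mean',Q.mean(0).round(4),'tilt',np.linalg.lstsq(A,Q[:,2],rcond=None)[0].round(3))
E
python3 -c "
from h import *
ringfit('w6','toroid',.028,.005)"
```

```text
time: 9.62
tool_pos: [0.5878, 0.2794, 0.1307]
tool_rot: [-0.002, 0.192, 0.981, -0.001]
contact_force: [-0.0, 0.0, 0.3]
gripper_width: 0.93
grasp_force: 0.0
tcp [0.5878 0.2794 0.1307]
0.61 [272. 189.  98.  97.] c [590.2 280.1] r 32.4 mean [0.5883 0.2809 0.0278] tilt [ 0.006 -0.     0.028]
```

```bash
python3 -m handwheel '[[[0.001,0,-0.035,0,0,0],[0,0,-0.035,0,0,0],[0,0,-0.03,0,0,0],[0,0,-0.02,0,0,0],[0,0,-0.01,0,0,0],[0,0,0,0,0,0]]]'
python3 -m handwheel '[[[0,0,0,0,0,0],[0,0,0,0,0,0],[0,0,0,0,0,0],[0,0,0,0,0,0],[0,0,0,0,0,0],[0,0,0,0,0,0]]]' 0.5
python3 -m handwheel '[[[0,0,0.01,0,0,0],[0,0,0.03,0,0,0],[0,0,0.035,0,0,0],[0,0,0.03,0,0,0],[0,0,0.015,0,0,0],[-0.0227,-0.0297,0.01,0,0,0],[-0.0227,-0.0297,0,0,0,0],[-0.0227,-0.0297,0,0,0,0],[-0.0227,-0.0297,0,0,0,0],[-0.0227,-0.0297,0,0,0,0],[-0.0227,-0.0297,0,0,0,0],[0,0,0,0,0,0],[0,0,0,0,0,0],[0,0,0,0,0,0]]]'
python3 -c "
from h import *
ringfit('w7','toroid')"
```

```text
time: 10.22
tool_pos: [0.5876, 0.2783, 0.0004]
tool_rot: [-0.002, 0.193, 0.981, -0.001]
contact_force: [-0.8, -0.9, 0.1]
gripper_width: 0.928
grasp_force: 0.0
time: 10.72
tool_pos: [0.5919, 0.2804, 0.006]
tool_rot: [0.002, 0.192, 0.981, 0.001]
contact_force: [-1.4, -1.6, 6.5]
gripper_width: 0.704
grasp_force: 66.5
time: 11.88
tool_pos: [0.4536, 0.1017, 0.1328]
tool_rot: [-0.0, 0.192, 0.981, 0.0]
contact_force: [0.5, 0.6, -5.7]
gripper_width: 0.706
grasp_force: 67.8
tcp [0.4536 0.1017 0.1328]
0.66 [263. 173. 118.  90.] c [446.6 106.3] r 50.6 mean [0.4355 0.1115 0.0076] tilt [0.004 0.001 0.008]
```

View pics/w7.png

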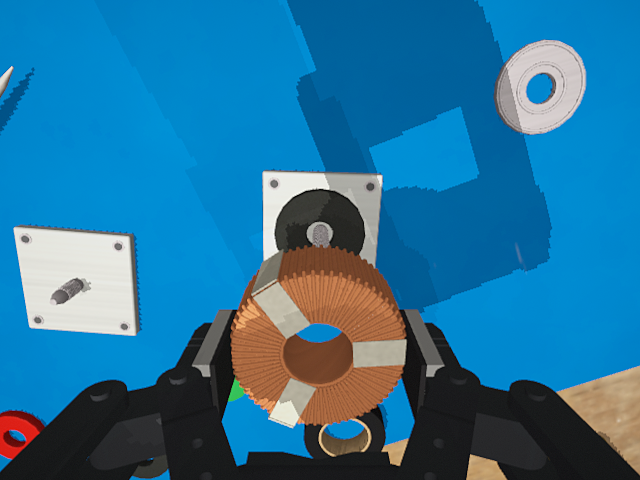

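The toroid is gripped level (centre ~(320,335)), but the mask missed it. I'll fit it from depth.

```bash
cat >> h.py <<'E'
def held(name,rmax,zmin,zmax,new=True):
    import pickle
    if new: look(name)
    i,s=pickle.load(open(name+'.pkl','rb')); d=np.load(name+'.npy')
    v,u=np.mgrid[0:480,0:640]; T=np.array(i['T'])
    P=(np.stack([(u-i['cx'])/i['fx']*d,-(v-i['cy'])/i['fy']*d,-d],-1)@T[:3,:3].T+T[:3,3])[230:440,205:435]
    t=s['tool_pos']; y=np.array([.377,.926]); q=P[...,:2]-t[:2]
    k=(P[...,2]>t[2]+zmin)&(P[...,2]<t[2]+zmax)&(np.hypot(q[...,0],q[...,1])<rmax)&(abs(q@y)<.027)
    Q=P[k]; h=np.median(Q[:,2]); Q=Q[abs(Q[:,2]-h)<.006]
    # circle fit on outer envelope
    c=Q[:,:2].mean(0)
    ang=np.arctan2(*(Q[:,:2]-c).T[::-1]); r=np.hypot(*(Q[:,:2]-c).T); b=(ang*20).astype(int)
    for lab,f in (('out',np.argmax),('in',np.argmin)):
        E=np.array([Q[b==n][f(r[b==n])] for n in np.unique(b)])
        if lab=='out': E=E[abs((E[:,:2]-t[:2])@y)<.022]
        else: E=E
        A=np.c_[2*E[:,:2],np.ones(len(E))]; x=np.linalg.lstsq(A,(E[:,:2]**2).sum(1),rcond=None)[0]
        print(lab,'c',x[:2].round(4),'r',np.sqrt(x[2]+x[0]**2+x[1]**2).round(4))
    A=np.c_[Q[:,:2]-c,np.ones(len(Q))]; print('tcp',t.round(4),'z pcts',np.percentile(Q[:,2],[2,50,98]).round(4),'tilt',np.linalg.lstsq(A,Q[:,2],rcond=None)[0].round(3))
E
python3 -c "
from h import *
held('w4',.034,.005,.02,False)
held('w7',.036,.015,.04,False)"
```

```text
out c [0.4499 0.103 ] r 0.0308
in c [0.4497 0.1032] r 0.0091
tcp [0.4524 0.1028 0.1183] z pcts [0.1264 0.1305 0.1316] tilt [ 0.007 -0.001  0.13 ]
out c [0.452  0.1009] r 0.0316
in c [0.452  0.1016] r 0.0119
tcp [0.4536 0.1017 0.1328] z pcts [0.1499 0.1546 0.156 ] tilt [ 0.006 -0.006  0.154]
```

```bash
python3 -m handwheel '[[[0.001,0.002,-0.02,0,0,0],[0,0,-0.02,0,0,0],[0,0,-0.015,0,0,0],[0,0,-0.01,0,0,0],[0,0,-0.01,0,0,0],[0,0,0,0,0,0]]]'
python3 -m handwheel '[[[0,0,-0.012,0,0,0],[0,0,-0.01,0,0,0],[0,0,-0.006,0,0,0],[0,0,-0.003,0,0,0],[0,0,0,0,0,0],[0,0,0,0,0,0]]]'
```

```text
time: 12.48
tool_pos: [0.4538, 0.104, 0.0562]
tool_rot: [-0.002, 0.192, 0.981, -0.001]
contact_force: [-0.8, -0.1, -4.6]
gripper_width: 0.703
grasp_force: 67.7
time: 12.98
tool_pos: [0.4552, 0.1037, 0.0275]
tool_rot: [0.0, 0.192, 0.981, 0.0]
contact_force: [-0.3, 0.1, -4.5]
gripper_width: 0.705
grasp_force: 67.8
```

```bash
python3 -m handwheel '[[[0,0,-0.003,0,0,0],[0,0,0,0,0,0]]]'
python3 -m handwheel '[[[0,0,-0.0015,0,0,0],[0,0,0,0,0,0]]]'
python3 -m handwheel '[[[0,0,-0.001,0,0,0],[0,0,0,0,0,0]]]'
```

```text
time: 13.15
tool_pos: [0.4552, 0.1037, 0.0245]
tool_rot: [0.0, 0.192, 0.981, 0.0]
contact_force: [-0.9, 0.0, -3.4]
gripper_width: 0.705
grasp_force: 67.8
time: 13.32
tool_pos: [0.4549, 0.1037, 0.0228]
tool_rot: [0.0, 0.192, 0.981, -0.0]
contact_force: [0.0, -0.2, -4.8]
gripper_width: 0.703
grasp_force: 67.8
time: 13.48
tool_pos: [0.4552, 0.1037, 0.0222]
tool_rot: [0.0, 0.192, 0.981, 0.0]
contact_force: [-1.5, 0.0, -1.6]
gripper_width: 0.706
grasp_force: 67.9
```

Just touching. I'll release, rise, and head for the small pad at (0.585,-0.113).

```bash
python3 -m handwheel '[[[0,0,-0.0005,0,0,0],[0,0,0,0,0,0],[0,0,0,0,0,0],[0,0,0,0,0,0],[0,0,0,0,0,0],[0,0,0.02,0,0,0],[0,0,0.04,0,0,0],[0,0,0.04,0,0,0],[0,0,0.02,0,0,0],[0,0,0,0,0,0],[0,0,0,0,0,0]]]' 0.9
python3 - <<'E'
from h import *
i,s,p,d=look('w8'); print(s['tool_pos'])
v,u=np.mgrid[0:480,0:640]; T=np.array(i['T'])
P=(np.stack([(u-i['cx'])/i['fx']*d,-(v-i['cy'])/i['fy']*d,-d],-1)@T[:3,:3].T+T[:3,3]).reshape(-1,3)
Q=P[(abs(P[:,2]-.043)<.004)&(np.hypot(P[:,0]-.453,P[:,1]-.1035)<.045)&(np.hypot(P[:,0]-.453,P[:,1]-.1035)>.01)]; print(len(Q),np.median(Q[:,2]),cv2.minEnclosingCircle(Q[:,:2].astype(np.float32)*1000))
E
python3 -m handwheel '[[[0.0215,-0.0345,0,0,0,0],[0.0215,-0.0345,0,0,0,0],[0.0215,-0.0345,0,0,0,0],[0.0215,-0.0345,0,0,0,0],[0.0215,-0.0345,0,0,0,0],[0.0215,-0.0345,0,0,0,0],[0,-0.009,0,0,0,0],[0,0,0,0,0,0],[0,0,0,0,0,0],[0,0,0,0,0,0]]]' 0.75
python3 -c "
from h import *
ringfit('w9','pad_small')"
```

```text
time: 14.4
tool_pos: [0.4562, 0.1038, 0.1432]
tool_rot: [0.002, 0.192, 0.981, 0.001]
contact_force: [0.9, 0.1, -0.8]
gripper_width: 0.902
grasp_force: 0.0
[0.45618548 0.1038146  0.14321381]
6413 0.043888368662921784 ((454.0758056640625, 103.31062316894531), 32.58960723876953)
time: 15.28
tool_pos: [0.5826, -0.1108, 0.1398]
tool_rot: [-0.001, 0.192, 0.981, 0.0]
contact_force: [-0.9, 0.2, -0.4]
gripper_width: 0.752
grasp_force: 0.0
tcp [ 0.5826 -0.1108  0.1398]
0.92 [130. 169.  69.  66.] c [ 525.7 -202.9] r 24.1 mean [ 0.525  -0.2019  0.0072] tilt [ 0.001 -0.006  0.007]
0.82 [390.  74.  76.  73.] c [536.5 -15.1] r 24.1 mean [ 0.536  -0.0154  0.0076] tilt [0.002 0.006 0.008]
```

View pics/w9.png

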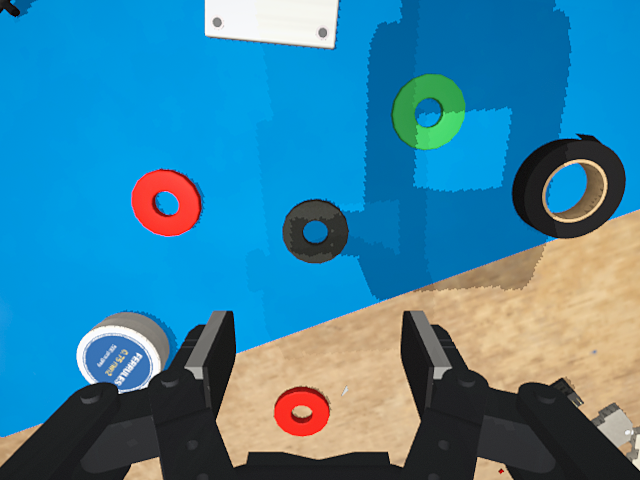

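The toroid is seated, top at 43.9 mm. The black small pad is at pixel (316,231); the top two detections were the red and green decoys.

```bash
python3 - <<'E'
from h import *
import pickle
i,s=pickle.load(open('w9.pkl','rb')); d=np.load('w9.npy')
Q=np.array([w('wrist',a,b,d[b,a],i) for b in range(190,270) for a in range(275,355)]); Q=Q[(Q[:,2]>.0045)&(Q[:,2]<.01)]
print(cv2.minEnclosingCircle(Q[:,:2].astype(np.float32)*1000),Q.mean(0))
E
```

```text
((584.3994140625, -114.48017883300781), 24.02791976928711) [ 0.58356749 -0.11390203  0.00744736]
```

```bash
python3 -m handwheel '[[[0,-0.0027,-0.035,0,0,0],[0,0,-0.035,0,0,0],[0,0,-0.035,0,0,0],[0,0,-0.02,0,0,0],[0,0,-0.01,0,0,0],[0,0,-0.005,0,0,0],[0,0,0,0,0,0],[0,0,0,0,0,0]]]' 0.66
python3 -m handwheel '[[[0,0,-0.001,0,0,0],[0,0,0,0,0,0]]]'
python3 -m handwheel '[[[0,0,-0.001,0,0,0],[0,0,0,0,0,0]]]'
python3 - <<'E'
from h import *
i,s,p,d=look('w10')
E
```

```text
time: 16.05
tool_pos: [0.5852, -0.115, 0.003]
tool_rot: [0.001, 0.192, 0.981, -0.0]
contact_force: [-0.9, -0.7, 1.0]
gripper_width: 0.662
grasp_force: 0.0
time: 16.22
tool_pos: [0.5854, -0.1154, 0.0022]
tool_rot: [0.002, 0.192, 0.981, -0.0]
contact_force: [0.1, 0.5, -0.7]
gripper_width: 0.659
grasp_force: 0.0
time: 16.38
tool_pos: [0.5844, -0.1152, 0.0]
tool_rot: [0.001, 0.192, 0.981, -0.0]
contact_force: [-0.4, -0.8, 0.4]
gripper_width: 0.661
grasp_force: 0.0
```

View pics/w10.png

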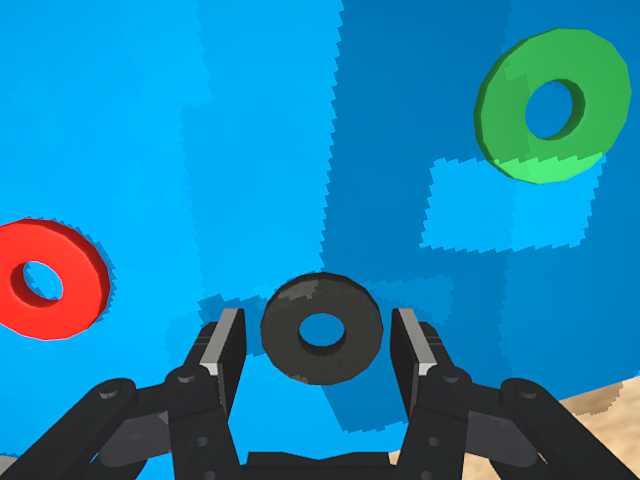

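The pad is centred between the fingers at (321,328). Down a little more, then close.

```bash
python3 -m handwheel '[[[0,0,-0.002,0,0,0],[0,0,0,0,0,0]]]'
python3 -m handwheel '[[[0,0,0,0,0,0],[0,0,0,0,0,0],[0,0,0,0,0,0],[0,0,0,0,0,0],[0,0,0,0,0,0]]]' 0.4
```

```text
time: 16.6
tool_pos: [0.5837, -0.115, -0.003]
tool_rot: [-0.0, 0.192, 0.981, 0.0]
contact_force: [-0.0, 0.2, 0.4]
gripper_width: 0.662
grasp_force: 0.0
time: 17.02
tool_pos: [0.5847, -0.1152, -0.0019]
tool_rot: [0.001, 0.192, 0.981, -0.0]
contact_force: [-0.2, 0.4, 5.7]
gripper_width: 0.524
grasp_force: 63.8
```

```bash
python3 -m handwheel '[[[0,0,0.01,0,0,0],[0,0,0.03,0,0,0],[0,0,0.035,0,0,0],[0,0,0.035,0,0,0],[0,0,0.03,0,0,0],[-0.0188,0.0312,0,0,0,0],[-0.0188,0.0312,0,0,0,0],[-0.0188,0.0312,0,0,0,0],[-0.0188,0.0312,0,0,0,0],[-0.0188,0.0312,0,0,0,0],[-0.0188,0.0312,0,0,0,0],[-0.0188,0.0312,0,0,0,0],[0,0,0,0,0,0],[0,0,0,0,0,0],[0,0,0,0,0,0]]]'
python3 - <<'E'
from h import *
held('w11',.027,.003,.02)
E
```

```text
time: 18.27
tool_pos: [0.4522, 0.1033, 0.1373]
tool_rot: [0.0, 0.192, 0.981, -0.0]
contact_force: [-0.3, -0.4, 1.1]
gripper_width: 0.523
grasp_force: 61.3
out c [0.4523 0.1024] r 0.0236
in c [0.4521 0.1026] r 0.0091
tcp [0.4522 0.1033 0.1373] z pcts [0.1421 0.1468 0.1495] tilt [ 0.015 -0.002  0.147]
```

View pics/w11.png

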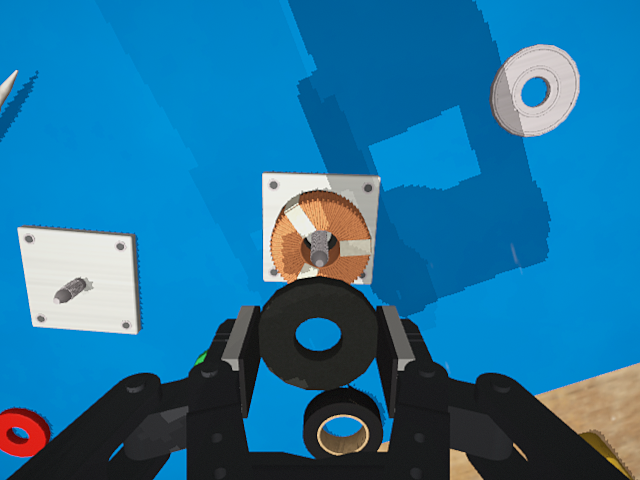

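Pad is held level, about 1 mm short of the bolt axis in x and y; the toroid below is centred on the bolt.

```bash
python3 -m handwheel '[[[0.001,0.001,-0.03,0,0,0],[0,0,-0.025,0,0,0],[0,0,-0.015,0,0,0],[0,0,-0.01,0,0,0],[0,0,-0.008,0,0,0],[0,0,-0.003,0,0,0],[0,0,0,0,0,0]]]'
python3 -m handwheel '[[[0,0,-0.0015,0,0,0],[0,0,-0.001,0,0,0],[0,0,0,0,0,0]]]'
```

```text
time: 18.9
tool_pos: [0.4536, 0.104, 0.0461]
tool_rot: [-0.0, 0.193, 0.981, -0.0]
contact_force: [-0.6, -0.1, -0.3]
gripper_width: 0.524
grasp_force: 61.3
time: 19.15
tool_pos: [0.454, 0.1045, 0.0445]
tool_rot: [0.001, 0.192, 0.981, 0.0]
contact_force: [-0.3, -0.1, -0.4]
gripper_width: 0.525
grasp_force: 61.3
```

```bash
python3 -m handwheel '[[[0,0,-0.001,0,0,0],[0,0,0,0,0,0],[0,0,0,0,0,0],[0,0,0,0,0,0],[0,0,0,0,0,0],[0,0,0.02,0,0,0],[0,0,0.04,0,0,0],[0,0,0.035,0,0,0],[0,0,0,0,0,0],[0,0,0,0,0,0]]]' 0.72
python3 - <<'E'
from h import *
i,s,p,d=look('w12'); print(s['tool_pos'])
v,u=np.mgrid[0:480,0:640]; T=np.array(i['T'])
P=(np.stack([(u-i['cx'])/i['fx']*d,-(v-i['cy'])/i['fy']*d,-d],-1)@T[:3,:3].T+T[:3,3]).reshape(-1,3)
Q=P[(abs(P[:,2]-.052)<.004)&(np.hypot(P[:,0]-.453,P[:,1]-.1035)<.03)&(np.hypot(P[:,0]-.453,P[:,1]-.1035)>.009)]; print(len(Q),np.percentile(Q[:,2],[2,50,98]),cv2.minEnclosingCircle(Q[:,:2].astype(np.float32)*1000))
E
python3 -m handwheel '[[[-0.0067,0.0322,0,0,0,0],[-0.0067,0.0322,0,0,0,0],[-0.0067,0.0322,0,0,0,0],[-0.0067,0.0322,0,0,0,0],[-0.0067,0.0322,0,0,0,0],[0,0,0,0,0,0],[0,0,0,0,0,0],[0,0,0,0,0,0]]]'
python3 -c "
from h import *
ringfit('w13','clamp_washer')"
```

```text
time: 19.98
tool_pos: [0.4554, 0.1046, 0.1409]
tool_rot: [0.003, 0.192, 0.981, 0.001]
contact_force: [-0.4, -0.0, -0.6]
gripper_width: 0.72
grasp_force: 0.0
[0.45541823 0.10455991 0.14092063]
3824 [0.0494648  0.051511   0.05287799] ((454.4382629394531, 103.83392333984375), 23.98087501525879)
time: 20.7
tool_pos: [0.4188, 0.2648, 0.1359]
tool_rot: [-0.001, 0.192, 0.981, -0.001]
contact_force: [-0.4, -0.8, -0.3]
gripper_width: 0.72
grasp_force: 0.0
tcp [0.4188 0.2648 0.1359]
0.97 [280. 192.  79.  76.] c [420.  265.2] r 28.0 mean [0.4186 0.2656 0.0056] tilt [ 0.005 -0.001  0.006]
```

View pics/w12.png

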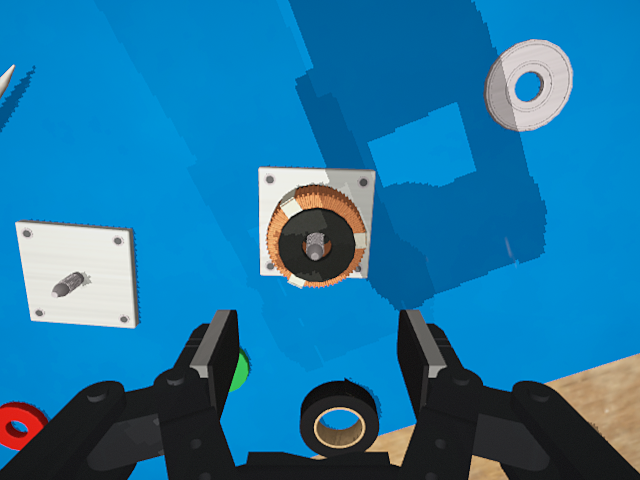

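The small pad is threaded and flat on the toroid (315,245), top at 51.5 mm. Now the washer.

```bash
python3 -m handwheel '[[[0.0005,0.0005,-0.035,0,0,0],[0,0,-0.035,0,0,0],[0,0,-0.035,0,0,0],[0,0,-0.02,0,0,0],[0,0,-0.01,0,0,0],[0,0,-0.003,0,0,0],[0,0,0,0,0,0]]]' 0.73
python3 -m handwheel '[[[0,0,-0.0015,0,0,0],[0,0,0,0,0,0],[0,0,0,0,0,0]]]'
python3 -m handwheel '[[[0,0,-0.0015,0,0,0],[0,0,0,0,0,0]]]'
```

```text
time: 21.38
tool_pos: [0.4206, 0.2653, -0.0003]
tool_rot: [-0.0, 0.193, 0.981, -0.0]
contact_force: [-0.0, 0.7, 1.1]
gripper_width: 0.728
grasp_force: 0.0
time: 21.63
tool_pos: [0.4217, 0.2664, -0.0]
tool_rot: [0.001, 0.192, 0.981, 0.001]
contact_force: [-0.1, 0.0, 0.8]
gripper_width: 0.731
grasp_force: 0.0
time: 21.8
tool_pos: [0.4207, 0.2662, -0.0026]
tool_rot: [0.0, 0.192, 0.981, 0.0]
contact_force: [-0.1, -0.1, 0.5]
gripper_width: 0.734
grasp_force: 0.0
```

```bash
python3 -m handwheel '[[[0,0,-0.0015,0,0,0],[0,0,0,0,0,0]]]'
python3 -m handwheel '[[[0,0,0,0,0,0],[0,0,0,0,0,0],[0,0,0,0,0,0],[0,0,0,0,0,0],[0,0,0,0,0,0]]]' 0.5
python3 -m handwheel '[[[0,0,0.01,0,0,0],[0,0,0.03,0,0,0],[0,0,0.035,0,0,0],[0,0,0.035,0,0,0],[0,0,0.03,0,0,0],[0.0065,-0.0323,0,0,0,0],[0.0065,-0.0323,0,0,0,0],[0.0065,-0.0323,0,0,0,0],[0.0065,-0.0323,0,0,0,0],[0.0065,-0.0323,0,0,0,0],[0,0,0,0,0,0],[0,0,0,0,0,0],[0,0,0,0,0,0]]]'
python3 - <<'E'
from h import *
held('w14',.031,.002,.02)
E
```

```text
time: 21.97
tool_pos: [0.4202, 0.2659, -0.0048]
tool_rot: [-0.0, 0.192, 0.981, -0.0]
contact_force: [0.0, -0.2, -0.8]
gripper_width: 0.729
grasp_force: 0.0
time: 22.38
tool_pos: [0.4214, 0.2665, -0.0033]
tool_rot: [0.001, 0.192, 0.981, 0.001]
contact_force: [-1.2, 0.2, 7.0]
gripper_width: 0.615
grasp_force: 66.2
time: 23.47
tool_pos: [0.4526, 0.1046, 0.1353]
tool_rot: [-0.0, 0.192, 0.981, 0.0]
contact_force: [0.1, 0.3, -0.9]
gripper_width: 0.612
grasp_force: 63.2
out c [0.4519 0.1041] r 0.0276
in c [0.4517 0.1042] r 0.0091
tcp [0.4526 0.1046 0.1353] z pcts [0.1414 0.1443 0.1462] tilt [0.007 0.    0.144]
```

View pics/w14.png

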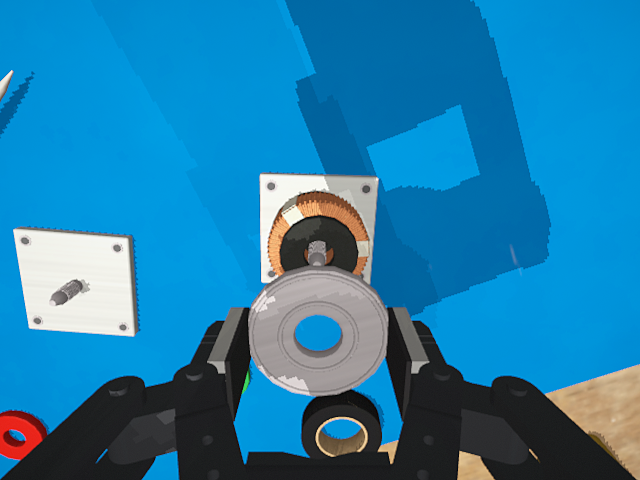

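Washer is level, hole at (451.8,104.1) mm; needs about +1.5, −0.5 mm.

```bash
python3 -m handwheel '[[[0.0015,-0.0005,-0.03,0,0,0],[0,0,-0.025,0,0,0],[0,0,-0.012,0,0,0],[0,0,-0.008,0,0,0],[0,0,-0.006,0,0,0],[0,0,0,0,0,0],[0,0,0,0,0,0]]]'
python3 -m handwheel '[[[0,0,-0.0015,0,0,0],[0,0,-0.001,0,0,0],[0,0,0,0,0,0]]]'
python3 -m handwheel '[[[0,0,-0.001,0,0,0],[0,0,0,0,0,0]]]'
```

```text
time: 24.1
tool_pos: [0.455, 0.1042, 0.0551]
tool_rot: [0.001, 0.192, 0.981, 0.0]
contact_force: [0.2, 0.1, -0.6]
gripper_width: 0.612
grasp_force: 63.2
time: 24.35
tool_pos: [0.4549, 0.1039, 0.0525]
tool_rot: [0.001, 0.192, 0.981, 0.0]
contact_force: [0.2, -0.2, -0.5]
gripper_width: 0.614
grasp_force: 63.2
time: 24.52
tool_pos: [0.4545, 0.1039, 0.0509]
tool_rot: [0.0, 0.192, 0.981, 0.0]
contact_force: [0.6, -0.7, -0.1]
gripper_width: 0.615
grasp_force: 63.2
```

```bash
python3 -m handwheel '[[[0,0,-0.001,0,0,0],[0,0,0,0,0,0],[0,0,0,0,0,0]]]'
python3 -m handwheel '[[[0,0,0,0,0,0],[0,0,0,0,0,0],[0,0,0,0,0,0],[0,0,0,0,0,0],[0,0,0.02,0,0,0],[0,0,0.04,0,0,0],[0,0,0.03,0,0,0],[0,0,0.02,0,0,0],[-0.01,0.02,0.02,0,0,0],[0,0,0,0,0,0],[0,0,0,0,0,0]]]' 0.82
python3 - <<'E'
from h import *
i,s,p,d=look('w15'); print(s['tool_pos'])
v,u=np.mgrid[0:480,0:640]; T=np.array(i['T'])
P=(np.stack([(u-i['cx'])/i['fx']*d,-(v-i['cy'])/i['fy']*d,-d],-1)@T[:3,:3].T+T[:3,3]).reshape(-1,3)
r=np.hypot(P[:,0]-.453,P[:,1]-.1035)
Q=P[(abs(P[:,2]-.058)<.005)&(r<.035)&(r>.009)]; print(len(Q),np.percentile(Q[:,2],[2,50,98]),cv2.minEnclosingCircle(Q[:,:2].astype(np.float32)*1000))
c=Q.mean(0); print(np.linalg.lstsq(np.c_[Q[:,:2]-c[:2],np.ones(len(Q))],Q[:,2],rcond=None)[0])
S,_=grab_frame('side'); W=p
a=cv2.resize(S[160:300,190:400],(640,427)); cv2.imwrite('pics/f.png',np.hstack([cv2.resize(W[130:330,200:450],(400,320)),cv2.resize(S[160:320,190:390],(400,320))]))
E
```

```text
time: 24.77
tool_pos: [0.4543, 0.1039, 0.0497]
tool_rot: [-0.0, 0.192, 0.981, -0.0]
contact_force: [0.2, -0.3, -0.7]
gripper_width: 0.611
grasp_force: 63.2
time: 25.68
tool_pos: [0.4451, 0.1244, 0.1812]
tool_rot: [0.002, 0.191, 0.981, 0.0]
contact_force: [0.1, -0.4, -0.5]
gripper_width: 0.818
grasp_force: 0.0
[0.44506675 0.12435316 0.18124457]
4128 [0.05546603 0.05761683 0.05916299] ((453.69940185546875, 103.58422088623047), 27.892820358276367)
[ 0.00663782 -0.00176366  0.0575647 ]
```

View pics/f.png

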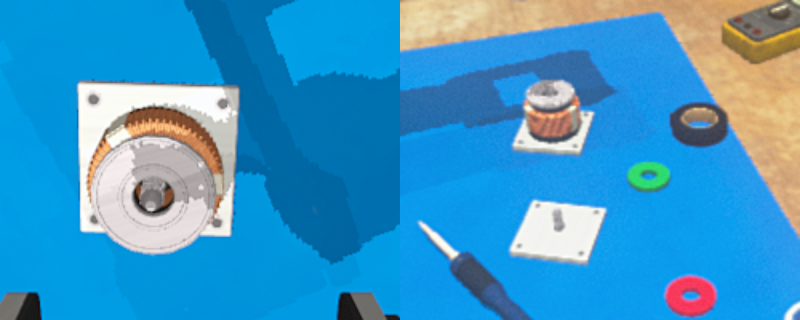

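The full stack is on the tall bolt: the washer is flat and threaded, with its top at 57.6 mm (58 expected). The short-bolt plate is empty, and the tape roll is where it was.

```bash
python3 -c "
from plant import *
print(job_done())"
```

```text
the job is handed in; nothing more can be done
None
```

The stack is on the tall bolt in the order asked (large pad, toroid, small pad, clamp washer), each lying flat, and I handed the job in at about 26 s; the short-bolt plate is empty, and I never moved near the tape roll or ferrule tin.

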